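# Find the hidden drawer release with the pin

## Robot

A 6-joint arm with a two-finger parallel gripper is mounted at the origin on a cart in front of the work surface, level with it; the furniture and walls round the work are solid. World frame = base frame: x ahead of the robot, y to its left, z up, the work surface at z = 0. Lengths are in m, angles in rad, forces in N, time in s.
With the tool pointing down it reaches from about 0.3 to 0.775 m from the base axis. Payload 14.6 kg.
Tool frame: the origin (TCP) lies at the very end of the fingers, on their centre line; the grasp point (between the pads) lies 19 mm behind it; z points along the fingers, y is the line along which they close (so a half turn about z gives the same grasp; the last joint's range is limited). The gripper opens to 94 mm and grips with 3 to 60 N. Pads are 16 mm wide; open, the fingers measure 119 mm over their backs; the gripper's body (75 mm by 177 mm) begins 78 mm behind the grasp point.
Start: joints at [1.04, 0.3, 1.521, -0, 1.321, -0.067], TCP at [0.246, 0.492, 0.205] pointing down, gripper open.
Joint ranges: [-3.03, 3.03], [-0.79, 2.21], [0.23, 2.52], [-1.04, 4.18], [0, 3.07], [-2.55, 2.55]. Speed limits (rad/s): [2.22, 2.22, 2.57, 3.14, 3.14, 3.14].

## Interface

Orientations are given as [roll, pitch, yaw] about the fixed x, y, z axes, in that order (R = Rz(yaw) Ry(pitch) Rx(roll)).
In Python, from station import ctrl gives the robot as it stands.
- The arm moves only by the tool move_arm, never from a script. Its argument "increments" is a list of rows, each a list of 7 numbers: the opening, from 0 (shut) to 1 (fully open), then the shift along the tool's x, y, z in units of 50 mm (1.0 is 50 mm), then the turn, a rotation vector about the tool's x, y, z in rad. In form: [[claw, tx, ty, tz, rx, ry, rz], ...]. A call has 1 to 20 rows; each row shifts and turns the commanded pose from where the row before left it, along the tool's axes as they then stand; what a row does not reach is not made up. A row lasts 1/10 s, in which the tool goes at most 50 mm and 8.59 degrees, less where a joint would pass 70% of its speed; a pose out of reach is approached as far as the arm can. A call is refused whole if a number of a shift passes 1 or a number of a turn 0.15, either way. A call with a gripper value outside its range is refused whole. The fingers move at their own pace and stop on an object; "force" is the grip in N (left out, the last holds). Time passes only in rows, so rows that do not move let the fingers close. It gives the time, the measured TCP pose, the force, the opening and the grip force at its end, in the units of the state.
- ctrl.get_obs(): the state, without advancing time (a new reading comes with each control period).
- ctrl.camera(name): name is "side" or "top" or "wrist"; returns a dict with "color" (400x640x3 uint8, blue, green, red), "K" (3x3 intrinsics, pixels), "pose" (4x4, takes a point from camera to world coordinates); the wrist camera has in their place "tool_from_camera" (4x4, takes a point from camera to tool coordinates, whose origin is the TCP and whose axes are the flange's). Camera axes: x right, y down, z forward; pixel columns grow to the right and rows downward; lengths in m; the calibration is good to about 2 mm. A picture is of the moment at which its call begins: read the wrist's pose just before it. There is no depth.
- ctrl.hand_in(): hands the job in; it is judged then, once.
Trained networks look in a picture, given as the dict that the camera call returned (one of the last four; its "shot" number tells which), for a name from the list of things; names that differ only in an ending like _2 or _b are one class to them, and where a whole thing is asked for, a point or a joint stands for the part that bears it (a point fixed in the world has none). Each returns a list of dicts, best first, with "conf" (0 to 1); they miss things now and then, are a little off and sometimes report something else, mostly with a low value. They report only what shows in the picture. A call takes as long as a camera call. They do not tell look-alikes from the thing itself.
- ctrl.cut_out(name, picture): "mask" (400x640 bool, what is visible of it) and "centre" ([row, column] in pixels, amid what is visible of it).
The state is a dict: "time_s": time; "qpos": joint angles; "joint_vel": joint speeds; "tau": joint torques, N m; "ee_pos": TCP position; "eef_rot": TCP orientation; "force": force on the tool from outside, world axes, zero at the start; "moment": the same for the moment, N m; "grip_width": finger opening in m; "grip_force": force on a finger pad.
Only numpy, scipy, OpenCV 4.12 (cv2) and the standard library are available. Lean on these libraries where they do the work, as an engineer would, in place of code of your own. Each camera call takes 0.05 s, during which the arm holds its last target. There are 200 camera calls.

## Task

Take the release pin from its wooden stand and, holding it square to the sloping cover of the little desk, set its tip in the groove at the groove's far end (the end farther from the robot). Feel along the groove with it until it drops into the hidden socket, and push it fully home so that the drawer comes out. Then put the pin back upright in its stand, fully down; the pale-green figure right of the desk, the paste pot and the dark seal left of the stand must stay where they are.

Things in the scene. Friction and masses are not known exactly. Their poses are not given: they have to be found in the camera images.
- cover: sloping wooden cover of the small desk, 130 mm up the slope by 220 mm long, fixed; it faces left and up, rising to the right at 32 degrees. Origin: middle of its groove, level with the cover's upper face (95 mm above the table). x points up the slope, y along the groove to its far end, z out of the cover, square to it. Groove: 100 mm long (y -50 to +50 mm), 13 mm wide, 3 mm deep, its floor a fixed dark steel bar.
- groove_far (a point): far end of the groove, on its floor. Hidden in the floor is the socket: an opening 12 mm long and as wide as the groove, filled flush by a steel plunger of the same look, its middle 32 to 86 mm from this point towards the near end.
- groove_near (a point): near end of the groove, on its floor. About the plunger in the socket: it has no spring but is damped, so it gives way smoothly under any pressure (some 40 mm/s under 5 N), down to 14 mm below the groove floor, where it stops hard; it stays where it is left. It goes right down only under a pin within about 12 degrees of square to the cover.
- drawer (a joint): flat wooden drawer front (116 x 30 mm) in the desk's low left side, below the cover: how far it stands out to the left, in m. 0 = shut. The plunger drives it by a linkage: 2.2 mm out for each mm the plunger sinks, about 31 mm when fully home; it stays out.
- pin_grip (a point): middle of the handle of the release pin: wooden handle 14 x 14 mm, 61 mm long; below it a round steel flange 24 mm across, 5 mm thick; then a steel shank 8 mm across, 44 mm long, round-ended. z along the pin from tip to handle, x and y square to the handle's flats. Tip 80 mm, flange underside 36 mm, flange top 31 mm below this point; handle end 30 mm above. About 80 g.
- pin_tip (a point): end of the pin's shank, 80 mm below pin_grip along the pin; same axes. At the start the pin stands upright in its stand, the flange resting on the stand's top.
- pin_stand_hole0 (a point): centre of the mouth of the hole in the pin's stand, on the top face of a fixed wooden block 70 x 70 mm and 46 mm high; the hole is 14 mm across with a 3 mm bevel at the mouth and goes down to the table. When put back, the pin's flange lies on this face and its tip is 2 mm above the table.
- figure_mid (a point): middle of a small pale-green carved stone figure, 35 x 42 x 62 mm, standing right of the desk; must not be moved
- pot_mid (a point): middle of a flat round paste pot, 45 mm across and 19 mm high, near the table's front edge, left of the desk; must not be moved
- dark_seal_mid (a point): middle of a dark upright stone seal, 35 x 36 x 68 mm, standing left of the pin's stand; must not be moved
Mind the look-alikes: they are no part of the job. Leave any blue or red look-alike of the part that bears pin_grip alone.

How it is judged:
On the way, in this order (a step that is already met when the one before it is completed fails the run):
1. the pin's tip stands in the groove, within 21 mm of its far end (y of pin_tip in the frame of cover between 0.029 and 0.05 m and x of pin_tip in the frame of cover between -0.006 and 0.006 m and z of pin_tip in the frame of cover below -0.0015 m and value of joint drawer below 0.004 m), for 0.1 s.
2. the pin's tip is at least 14 mm down in the socket, the pin within 20 degrees of square to the cover, and the drawer at least 26 mm out (value of joint drawer above 0.026 m and x of pin_tip in the frame of cover between -0.008 and 0.008 m and z of pin_tip in the frame of cover below -0.014 m and angle between the z axis of pin_grip and the z axis of cover, either way round below 0.35 rad), for 0.1 s.
At the end, for the whole second after the job is handed in: The drawer stands at least 26 mm out, and the pin is back in its stand: upright within 7 degrees, its tip within 8 mm of the hole's axis and under 6 mm above the table, at rest and released (value of joint drawer above 0.026 m and horizontal distance between pin_tip and pin_stand_hole0 below 0.008 m and height (world z) of pin_tip below 0.006 m and angle between pin_grip's own z axis and vertical below 0.12 rad and linear speed of pin below 0.02 m/s); the robot touches nothing.
It fails at once if the figure, the paste pot or the dark seal is moved more than 25 mm (distance of any of figure_mid, pot_mid, dark_seal_mid from where it was at the start of the episode above 0.025 m).
It also fails if it takes over 56 s, if anything falls off the work surface, if the arm or the gripper's body presses on something with over 40 N, if the wrist force passes 120 N, or if a joint passes its speed limit or range.

## Working session

There is one attempt and no reset: what is moved stays moved. The work goes in short steps, Python scripts to look and compute and a tool call to move; the robot and the scene stay as the last step left them, time stands still between calls to the robot, and variables do not carry over. Pictures are saved under pics/ and viewed, at most 10 in all, crops included, and the job is handed in when it is done.

Besides the shell and the picture viewer there is one more tool, called after "Call:" by a JSON object that holds its "api" and its "payload", one argument or row to a line. move_arm: Moves the arm, as the interface text tells. Its arguments: {"type":"object","properties":{"increments":{"type":"array","items":{"type":"array","items":{"type":"number"}}},"force":{"type":"number"}},"required":["increments"]}

```bash
mkdir -p pics; ls; cat > h.py <<'E'
import numpy as np, cv2
from station import ctrl
from scipy.spatial.transform import Rotation as R
def campose(p,obs=None):
    if 'pose' in p: return np.array(p['pose'])
    T=np.eye(4);T[:3,:3]=R.from_euler('xyz',obs['eef_rot']).as_matrix();T[:3,3]=obs['ee_pos']
    return T@np.array(p['tool_from_camera'])
def proj(P,T,X):
    X=np.atleast_2d(X);c=(X-T[:3,3])@T[:3,:3];u=c@np.array(P['K']).T
    return u[:,:2]/u[:,2:]
def ray(P,T,uv):
    d=np.linalg.inv(P['K'])@np.array([uv[0],uv[1],1.]);d=T[:3,:3]@d
    return T[:3,3],d/np.linalg.norm(d)
def onz(P,T,uv,z):
    o,d=ray(P,T,uv);return o+d*(z-o[2])/d[2]
def tri(rs):
    A=0;b=0
    for o,d in rs:
        M=np.eye(3)-np.outer(d,d);A=A+M;b=b+M@o
    return np.linalg.solve(A,b)
E
python3 - <<'E'
from h import *
o=ctrl.get_obs();print(o)
for n in ['top','side']:
    p=ctrl.camera(n);cv2.imwrite(f'pics/{n}0.png',p['color']);T=campose(p,o)
    print(n,np.round(T,3).tolist(),np.round(p['K'],1).tolist())
    for k in ['cover','drawer','pin_grip','pin_stand_hole0','figure_mid','pot_mid','dark_seal_mid','groove_far']:
        try: r=ctrl.cut_out(k,p)
        except Exception as e: print(k,e);continue
        print(k,[(round(d['conf'],2),np.round(d['centre']).tolist(),int(d['mask'].sum())) for d in r])
E
```

```text
pics
{'time_s': 0.0, 'qpos': array([ 1.04040814e+00,  3.00460455e-01,  1.52159255e+00, -3.74229938e-05,
        1.32070934e+00, -6.65924370e-02]), 'joint_vel': array([ 0.00035488, -0.00209067,  0.00036136, -0.00087261,  0.00031468,
       -0.00031976]), 'tau': array([-2.29841258e-03, -5.31817245e+01, -3.52729583e+01,  7.07413908e-02,
        2.44004151e-02, -5.02975786e-05]), 'ee_pos': array([0.24591065, 0.49166038, 0.20488732]), 'eef_rot': array([-3.14042314e+00, -4.16675707e-05,  2.67780616e+00]), 'force': array([0.80116347, 0.49215067, 0.245864  ]), 'moment': array([ 0.00295991, -0.01029397,  0.03484883]), 'grip_force': 0.0, 'grip_width': 0.09376769050375208}
top [[0.017, -0.988, 0.155, 0.332], [-1.0, -0.02, -0.018, 0.078], [0.02, -0.155, -0.988, 1.275], [0.0, 0.0, 0.0, 1.0]] [[428.4, 0.0, 312.7], [0.0, 428.4, 196.2], [0.0, 0.0, 1.0]]
cover [(0.97, [208.0, 364.0], 3447)]
drawer []
pin_grip [(0.65, [178.0, 200.0], 94), (0.61, [162.0, 207.0], 78), (0.44, [172.0, 226.0], 79), (0.43, [166.0, 253.0], 51)]
pin_stand_hole0 [(0.57, [167.0, 261.0], 578)]
figure_mid [(0.59, [190.0, 440.0], 
[... 171 characters left out ...]
 0.513, -0.782, 1.521], [0.935, -0.195, 0.296, -0.327], [-0.001, -0.836, -0.548, 0.835], [0.0, 0.0, 0.0, 1.0]] [[480.5, 0.0, 309.9], [0.0, 480.5, 202.1], [0.0, 0.0, 1.0]]
cover [(0.82, [225.0, 251.0], 2259)]
drawer [(0.64, [271.0, 173.0], 334), (0.25, [223.0, 255.0], 2127)]
pin_grip [(0.62, [207.0, 422.0], 161), (0.53, [223.0, 424.0], 175), (0.51, [218.0, 402.0], 160), (0.45, [225.0, 377.0], 155)]
pin_stand_hole0 [(0.98, [240.0, 380.0], 695)]
figure_mid [(0.58, [274.0, 170.0], 326)]
pot_mid [(0.68, [221.0, 253.0], 2383), (0.49, [209.0, 319.0], 164)]
dark_seal_mid [(0.81, [210.0, 445.0], 346), (0.34, [225.0, 255.0], 2226)]
groove_far [(0.88, [224.0, 252.0], 2333), (0.24, [212.0, 446.0], 361)]
```

```bash
python3 - <<'E'
import cv2
a=cv2.imread('pics/top0.png')[120:280,150:470];b=cv2.imread('pics/side0.png')[160:320,140:460]
import numpy as np
cv2.imwrite('pics/c0.png',cv2.resize(np.vstack([a,b]),(600,600),interpolation=cv2.INTER_CUBIC))
E
```

```text
(no output)
```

View pics/top0.png

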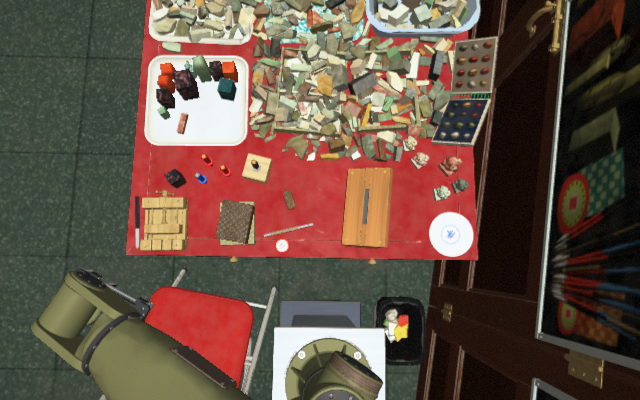

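View pics/c0.png

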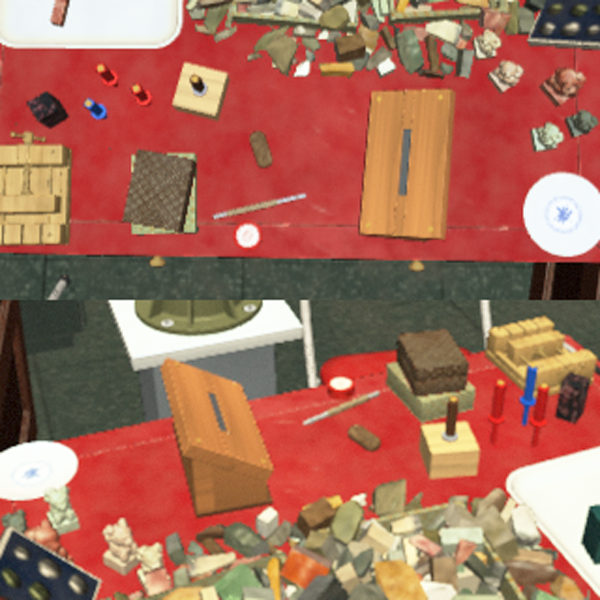

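Candidates for the pin, in top-image (column, row) pixels: dark-brown handle in the wooden stand at (255,164), red at (207,160) and (225,171), blue at (201,179). The description (upright in its stand, wooden handle) picks the one in the stand. In the crop that handle is brown with a steel flange. The groove is the grey strip at about (365,207), the pot is at (282,246), the seal at (175,178) and the figure at (440,192).

```bash
cat >> h.py <<'E'
def groove(p,T,m):
    "dark grey strip within cover mask -> end pixels"
    hsv=cv2.cvtColor(p['color'],cv2.COLOR_BGR2HSV)
    mm=cv2.morphologyEx(m.astype(np.uint8),cv2.MORPH_CLOSE,np.ones((15,15)))
    g=((hsv[...,1]<95)&(mm>0)).astype(np.uint8)
    n,l,s,c=cv2.connectedComponentsWithStats(g)
    i=1+np.argmax(s[1:,4]);ys,xs=np.where(l==i)
    r=cv2.minAreaRect(np.c_[xs,ys].astype(np.float32));b=cv2.boxPoints(r)
    e=[np.linalg.norm(b[k]-b[(k+1)%4]) for k in range(4)]
    k=int(np.argmin(e));return (b[k]+b[(k+1)%4])/2,(b[(k+2)%4]+b[(k+3)%4])/2,s[i],r
E
python3 - <<'E'
from h import *
o=ctrl.get_obs();P={n:ctrl.camera(n) for n in ['top','side']};T={n:campose(P[n]) for n in P}
E={}
for n in P:
    m=ctrl.cut_out('cover',P[n])[0]['mask'];e=groove(P[n],T[n],m);E[n]=e[:2];print(n,e)
    for q in e[:2]: print(onz(P[n],T[n],q,0.093))
    if n=='top':
        c=max(cv2.findContours(m.astype(np.uint8),0,2)[0],key=cv2.contourArea);print(cv2.minAreaRect(c))
for a in E['top']:
    for b in E['side']:
        print('tri',a,b,tri([ray(P['top'],T['top'],a),ray(P['side'],T['side'],b)]))
def c(n,k,i=0):
    return ctrl.cut_out(k,P[n])[i]['centre'][::-1]
print('stand top',onz(P['top'],T['top'],c('top','pin_stand_hole0'),.046))
a,b=(254,164),(377,218)
print('pin top', onz(P['top'],T['top'],a,.112))
for k,z in [('dark_seal_mid',.034),('pot_mid',.01),('figure_mid',.031)]: print(k,onz(P['top'],T['top'],c('top',k),z))
E
```

```text
top (array([366.77646, 188.9059 ], dtype=float32), array([364.14706, 223.08824], dtype=float32), array([363, 189,   6,  35, 142], dtype=int32), ((365.4617614746094, 205.9970703125), (3.988218307495117, 34.2833366394043), 4.398705005645752))
[ 0.54125545 -0.09482696  0.093     ]
[ 0.44489186 -0.08722867  0.093     ]
((366.418701171875, 206.8297119140625), (47.442054748535156, 79.63249206542969), 2.544804334640503)
side (array([252.44998, 209.85   ], dtype=float32), array([258.84998, 229.05002], dtype=float32), array([252, 210,   8,  20,  51], dtype=int32), ((255.64999389648438, 219.45001220703125), (20.238574981689453, 2.2135939598083496), 71.56505584716797))
[ 0.44289936 -0.0880135   0.093     ]
[ 0.53482715 -0.09559761  0.093     ]
tri [366.77646 188.9059 ] [252.44998 209.85   ] [ 0.52864125 -0.09656875  0.14915122]
tri [366.77646 188.9059 ] [258.84998 229.05002] [ 0.54024654 -0.0955428   0.09668158]
tri [364.14706 223.08824] [252.44998 209.85   ] [ 0.44461759 -0.08772677  0.09398488]
tri [364.14706 223.08824] [258.84998 229.05002] [ 0.4532472  -0.08618613  0.03474867]
stand top [0.60055892 0.2133401  0.046     ]
pin top [0.60166306 0.22128811 0.112     ]
dark_seal_mid [0.58631118 0.45859686 0.034     ]
pot_mid [0.37061168 0.13979936 0.01      ]
figure_mid [ 0.54672306 -0.32012694  0.031     ]
```

```bash
cat >> h.py <<'E'
def rows(pos,rot,n,claw,dec=3,start=None):
    "rows from present pose to target (rot: Rotation), rounded"
    o=ctrl.get_obs()
    p=np.array(o['ee_pos']);r=R.from_euler('xyz',o['eef_rot'])
    if start is not None:p,r=start
    out=[]
    for i in range(n):
        f=1/(n-i)
        t=(np.array(pos)-p)*f;rv=(r.inv()*rot).as_rotvec()*f
        a=np.round(r.inv().apply(t)/.05,dec);b=np.round(rv,dec)
        p=p+r.apply(a*.05);r=r*R.from_rotvec(b)
        out.append([claw,*[float(x)+0 for x in a],*[float(x)+0 for x in b]])
    print(str(out).replace(' ',''),'max',np.abs(np.array(out)[:,1:]).max(0))
    return p,r
def down(yaw): return R.from_euler('xyz',[np.pi,0,yaw])
E
python3 - <<'E'
from h import *
p=ctrl.camera('wrist');print(np.round(p['tool_from_camera'],3).tolist(),np.round(p['K'],1).tolist())
rows([.57,.217,.25],down(np.pi/2),18,1)
E
```

```text
[[0.001, -0.969, -0.247, 0.072], [1.0, 0.001, 0.0, -0.001], [-0.0, -0.247, 0.969, -0.178], [0.0, 0.0, 0.0, 1.0]] [[308.7, 0.0, 324.6], [0.0, 308.7, 202.2], [0.0, 0.0, 1.0]]
[[1,-0.459,-0.112,-0.05,0.0,0.0,0.062],[1,-0.465,-0.084,-0.049,0.0,0.0,0.061],[1,-0.469,-0.055,-0.05,0.0,0.0,0.062],[1,-0.471,-0.026,-0.049,0.0,0.0,0.061],[1,-0.472,0.003,-0.05,0.0,0.0,0.062],[1,-0.471,0.032,-0.049,0.0,0.0,0.061],[1,-0.468,0.061,-0.05,0.0,0.0,0.062],[1,-0.463,0.09,-0.049,0.0,0.0,0.061],[1,-0.457,0.118,-0.05,0.0,0.0,0.062],[1,-0.449,0.146,-0.049,0.0,0.0,0.061],[1,-0.439,0.173,-0.05,0.0,0.0,0.062],[1,-0.428,0.2,-0.049,0.0,0.0,0.061],[1,-0.415,0.225,-0.05,0.0,0.0,0.062],[1,-0.4,0.251,-0.049,0.0,0.0,0.061],[1,-0.384,0.275,-0.05,0.0,0.0,0.062],[1,-0.366,0.298,-0.049,0.0,0.0,0.061],[1,-0.348,0.319,-0.05,0.0,0.0,0.062],[1,-0.327,0.341,-0.049,0.0,0.0,0.061]] max [0.472 0.341 0.05  0.    0.    0.062]
```

Call:
{"api": "move_arm", "payload": {
  "increments": [
    [1,-0.46,-0.11,-0.05,0,0,0.062],
    [1,-0.465,-0.084,-0.05,0,0,0.062],
    [1,-0.47,-0.055,-0.05,0,0,0.062],
    [1,-0.47,-0.026,-0.05,0,0,0.061],
    [1,-0.47,0,-0.05,0,0,0.062],
    [1,-0.47,0.03,-0.05,0,0,0.061],
    [1,-0.47,0.06,-0.05,0,0,0.062],
    [1,-0.46,0.09,-0.05,0,0,0.061],
    [1,-0.46,0.12,-0.05,0,0,0.062],
    [1,-0.45,0.15,-0.05,0,0,0.061],
    [1,-0.44,0.17,-0.05,0,0,0.062],
    [1,-0.43,0.2,-0.05,0,0,0.061],
    [1,-0.415,0.225,-0.05,0,0,0.062],
    [1,-0.4,0.25,-0.05,0,0,0.061],
    [1,-0.385,0.275,-0.05,0,0,0.062],
    [1,-0.365,0.3,-0.05,0,0,0.061],
    [1,-0.35,0.32,-0.05,0,0,0.062],
    [1,-0.33,0.34,-0.05,0,0,0.061],
    [1,0,0,0,0,0,0]
  ]
}}

```text
time_s: 3.25
ee_pos: [0.5713, 0.2145, 0.2502]
eef_rot: [3.142, 0.0, 1.566]
force: [0.1, -0.9, 0.8]
grip_width: 0.094
grip_force: 0.0
```

```bash
python3 - <<'E'
from h import *
o=ctrl.get_obs();p=ctrl.camera('wrist');T=campose(p,o);cv2.imwrite('pics/w1.png',p['color'])
print(o['time_s'],o['ee_pos'],o['eef_rot'])
for k in ['pin_grip','pin_stand_hole0','cover']:
    for d in ctrl.cut_out(k,p):
        print(k,d['conf'],d['centre'],d['mask'].sum(),onz(p,T,d['centre'][::-1],.046))
        if k=='pin_stand_hole0':
            c=max(cv2.findContours(d['mask'].astype(np.uint8),0,2)[0],key=cv2.contourArea);r=cv2.minAreaRect(c)
            print(r,[onz(p,T,q,.046).round(4).tolist() for q in cv2.boxPoints(r)])
q=proj(p,T,[[.6006,.217,.046],[.6006,.217,.112],[.493,-.0913,.093]]);print(q)
u,v=q[0].astype(int);x0,y0=max(0,u-75),max(0,v-75)
cv2.imwrite('pics/w1c.png',cv2.resize(p['color'][y0:y0+150,x0:x0+150],(600,600),interpolation=cv2.INTER_CUBIC));print(x0,y0)
E
```

```text
3.25 [0.57129088 0.21450359 0.25024844] [3.14150222e+00 2.73571003e-04 1.56588805e+00]
pin_grip 0.96 [179.4, 356.5] 409 [0.61052283 0.21716078 0.046     ]
pin_grip 0.67 [54.4, 368.8] 569 [0.621475   0.36145016 0.046     ]
pin_grip 0.61 [34.3, 321.0] 614 [0.56714517 0.3824519  0.046     ]
pin_grip 0.56 [102.7, 341.2] 342 [0.59048917 0.3090881  0.046     ]
pin_stand_hole0 0.89 [165.6, 351.7] 2937 [0.60419423 0.23454762 0.046     ]
((353.107421875, 174.8857879638672), (59.89906311035156, 57.91538619995117), 13.495734214782715) [[0.561, 0.1959, 0.046], [0.5782, 0.2662, 0.046], [0.6498, 0.249, 0.046], [0.6358, 0.1771, 0.046]]
cover 0.96 [369.3, 251.0] 3908 [ 0.45991644 -0.06792302  0.046     ]
[[348.59453136 179.55963239]
 [353.30174708 190.69096343]
 [268.45613541 410.36891694]]
273 104
```

View pics/w1c.png

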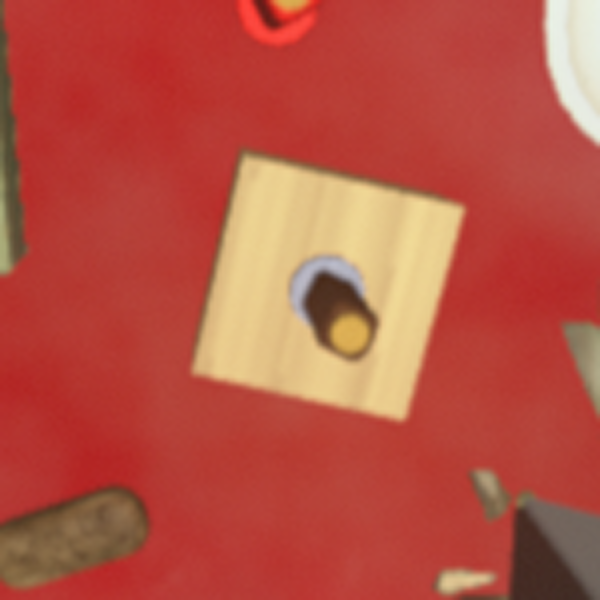

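```bash
python3 - <<'E'
from h import *
o=ctrl.get_obs();p=ctrl.camera('wrist');T=campose(p,o)
f=lambda u,v,z:onz(p,T,(273+u/4,104+v/4),z)
C=np.array([f(*c,.046) for c in [(243,151),(465,206),(405,421),(192,374)]])
print(C.round(4),C.mean(0),np.linalg.norm(C-np.roll(C,1,0),axis=1),np.degrees(np.arctan2(*(C[1]-C[0])[[1,0]])))
print('top',f(351,334,.112),'flange',f(327,290,.051))
c=cv2.resize(p['color'][165:200,340:375],(700,700),interpolation=cv2.INTER_LANCZOS4);cv2.imwrite('pics/w1d.png',c)
E
```

```text
[[0.5795 0.2662 0.046 ]
 [0.648  0.2497 0.046 ]
 [0.6323 0.1809 0.046 ]
 [0.5638 0.1963 0.046 ]] [0.60589927 0.22328553 0.046     ] [0.07161593 0.07049046 0.07053166 0.07023593] -13.589019018232086
top [0.6062515  0.22296493 0.112     ] flange [0.60565918 0.22430555 0.051     ]
```

View pics/w1d.png

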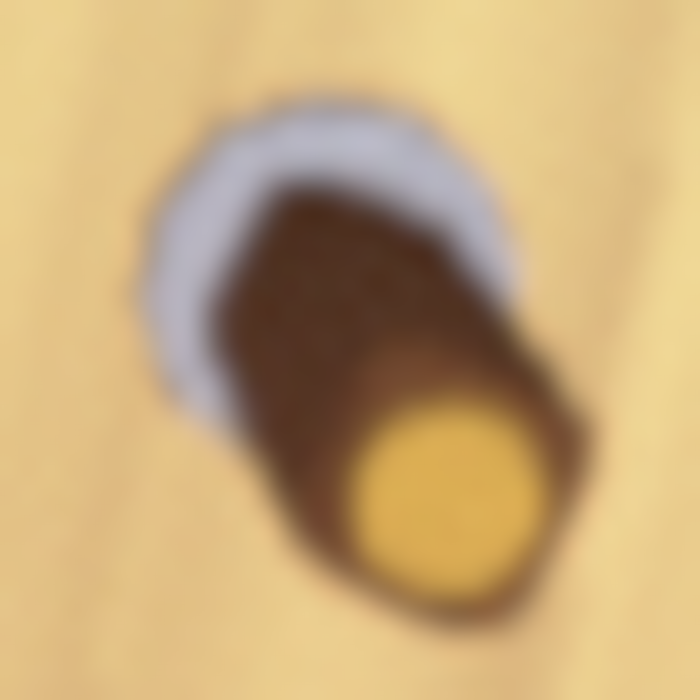

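```bash
python3 - <<'E'
from h import *
rows([.606,.2233,.14],down(np.pi/2-.41),6,1)
E
```

```text
[[1,0.021,0.123,0.368,0.0,0.0,0.068],[1,0.029,0.121,0.368,0.0,0.0,0.069],[1,0.038,0.118,0.368,0.0,0.0,0.068],[1,0.046,0.116,0.368,0.0,0.0,0.069],[1,0.053,0.112,0.369,0.0,0.0,0.068],[1,0.061,0.108,0.368,0.0,0.0,0.069]] max [0.061 0.123 0.369 0.    0.    0.069]
```

Call:
{"api": "move_arm", "payload": {
  "increments": [
    [1,0.02,0.123,0.37,0,0,0.068],
    [1,0.03,0.12,0.37,0,0,0.068],
    [1,0.04,0.12,0.37,0,0,0.068],
    [1,0.045,0.115,0.37,0,0,0.068],
    [1,0.055,0.11,0.37,0,0,0.068],
    [1,0.06,0.11,0.37,0,0,0.07],
    [1,0,0,0,0,0,0]
  ]
}}

```text
time_s: 4.2
ee_pos: [0.6055, 0.223, 0.1369]
eef_rot: [-3.138, 0.003, 1.16]
force: [-0.5, -0.0, -0.6]
grip_width: 0.094
grip_force: 0.0
```

```bash
python3 - <<'E'
from h import *
o=ctrl.get_obs();p=ctrl.camera('wrist');T=campose(p,o)
print(o['time_s'],o['ee_pos'],o['eef_rot'])
X=np.array([[.606,.2233,.112],[.606,.2233,.051]]);q=proj(p,T,X);print(q)
u,v=q.mean(0).astype(int);x0,y0=u-50,v-50;im=p['color'].copy()
c=cv2.resize(im[y0:y0+100,x0:x0+100],(600,600),interpolation=cv2.INTER_CUBIC)
# predicted outline: handle top square & flange circle
b=o['eef_rot'][2]
sq=np.array([[s*7,t*7] for s,t in [(1,1),(1,-1),(-1,-1),(-1,1)]])/1000
rot=np.array([[np.cos(b),-np.sin(b)],[np.sin(b),np.cos(b)]]);sq=sq@rot.T
P1=np.c_[X[0,:2]+sq,[.112]*4];t=np.linspace(0,6.28,40);P2=np.c_[.606+.012*np.cos(t),.2233+.012*np.sin(t),.051+0*t]
for Q in (P1,P2): cv2.polylines(c,[((proj(p,T,Q)-[x0,y0]+.5)*6).astype(int)],True,(0,255,0),1)
cv2.imwrite('pics/w2.png',c)
print(x0,y0)
E
```

```text
4.2 [0.60553245 0.22298623 0.13689086] [-3.13847432e+00  2.62775459e-03  1.15990874e+00]
[[325.82794736 227.83193356]
 [325.82423503 205.05147273]]
275 166
```

View pics/w2.png

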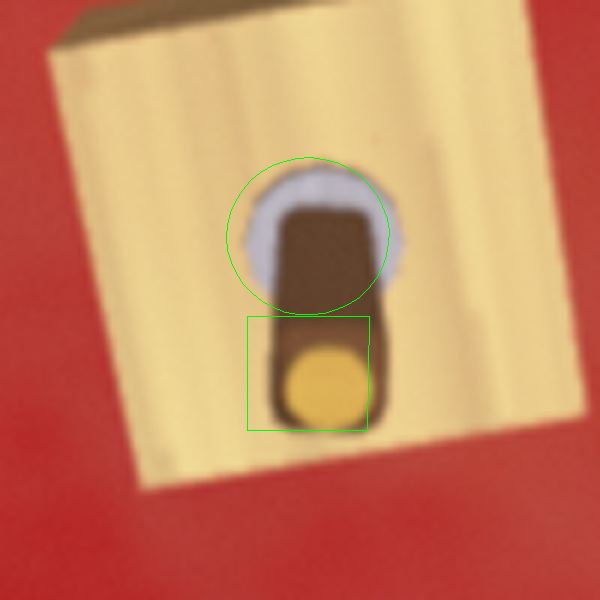

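The tool is aligned with the handle flats. The pin sits about 2.5 mm towards tool +y, so I correct for that, descend and grip.

Call:
{"api": "move_arm", "payload": {
  "increments": [
    [1,0,0.05,0.35,0,0,0],
    [1,0,0,0.35,0,0,0],
    [1,0,0,0.35,0,0,0],
    [1,0,0,0.35,0,0,0],
    [1,0,0,0,0,0,0],
    [0,0,0,0,0,0,0],
    [0,0,0,0,0,0,0],
    [0,0,0,0,0,0,0],
    [0,0,0,0,0,0,0],
    [0,0,0,0,0,0,0],
    [0,0,0,0,0,0,0]
  ],
  "force": 35
}}

```text
time_s: 5.35
ee_pos: [0.609, 0.2216, 0.0696]
eef_rot: [3.141, -0.0, 1.16]
force: [-0.0, 0.4, 0.7]
grip_width: 0.0497
grip_force: 0.0
```

Call:
{"api": "move_arm", "payload": {
  "increments": [
    [0,0,0,0,0,0,0],
    [0,0,0,0,0,0,0],
    [0,0,0,0,0,0,0],
    [0,0,0,0,0,0,0],
    [0,0,0,0,0,0,0],
    [0,0,0,0,0,0,0],
    [0,0,0,0,0,0,0]
  ]
}}

```text
time_s: 6.05
ee_pos: [0.6089, 0.2216, 0.0694]
eef_rot: [-3.142, 0.0, 1.16]
force: [1.1, 0.3, -0.2]
grip_width: 0.0139
grip_force: 35.0
```

```bash
cat >> h.py <<'E'
D=.0674
class Cover:
    def __init__(s,o,psi):
        g=np.array([np.cos(psi),np.sin(psi),0]);l=np.array([-g[1],g[0],0]);a=np.radians(32);k=np.array([0,0,1])
        s.o=np.array(o);s.n=l*np.sin(a)+k*np.cos(a);s.x=-l*np.cos(a)+k*np.sin(a);s.y=g
        s.M=np.c_[s.x,s.y,s.n];s.rot=R.from_matrix(np.c_[-s.x,g,-s.n])
    def pt(s,c): return s.o+s.M@np.array(c)
    def tcp(s,c): return s.pt(c)+s.n*D      # tool square to cover, tip at c
    def tip(s,o):
        r=R.from_euler('xyz',o['eef_rot']).as_matrix();return s.M.T@(np.array(o['ee_pos'])+r[:,2]*D-s.o)
E
python3 - <<'E'
from h import *
C=Cover([.4928,-.0914,.095],np.arctan2(-.0081,.0965))
st=rows([.609,.2216,.145],down(1.16),3,0)
print(C.tcp([0,.04,.05]))
rows(C.tcp([0,.04,.05]),C.rot,13,0,start=st)
E
```

```text
[[0,0.0,0.0,-0.504,0.0,0.0,0.0],[0,0.0,0.001,-0.504,0.0,0.0,0.0],[0,0.0,0.0,-0.504,0.0,0.0,0.0]] max [0.    0.001 0.504 0.    0.    0.   ]
[ 0.53786351 -0.03275124  0.19456085]
[[0,-0.402,0.056,-0.076,-0.007,-0.043,-0.025],[0,-0.407,0.046,-0.059,-0.007,-0.043,-0.024],[0,-0.41,0.037,-0.041,-0.007,-0.042,-0.025],[0,-0.412,0.027,-0.023,-0.007,-0.043,-0.024],[0,-0.413,0.017,-0.005,-0.007,-0.042,-0.025],[0,-0.413,0.007,0.012,-0.007,-0.043,-0.024],[0,-0.412,-0.003,0.03,-0.007,-0.042,-0.025],[0,-0.411,-0.014,0.047,-0.007,-0.043,-0.024],[0,-0.408,-0.024,0.065,-0.007,-0.042,-0.025],[0,-0.404,-0.035,0.081,-0.007,-0.043,-0.024],[0,-0.399,-0.045,0.099,-0.007,-0.042,-0.025],[0,-0.393,-0.056,0.115,-0.007,-0.043,-0.024],[0,-0.386,-0.066,0.131,-0.007,-0.042,-0.024]] max [0.413 0.066 0.131 0.007 0.043 0.025]
```

Call:
{"api": "move_arm", "payload": {
  "increments": [
    [0,0,0,-0.3,0,0,0],
    [0,0,0,-0.6,0,0,0],
    [0,0,0,-0.6,0,0,0],
    [0,-0.4,0.055,-0.075,-0.007,-0.043,-0.025],
    [0,-0.41,0.045,-0.06,-0.007,-0.043,-0.025],
    [0,-0.41,0.035,-0.04,-0.007,-0.043,-0.025],
    [0,-0.41,0.025,-0.025,-0.007,-0.042,-0.025],
    [0,-0.41,0.015,-0.005,-0.007,-0.042,-0.024],
    [0,-0.41,0.005,0.01,-0.007,-0.043,-0.024],
    [0,-0.41,-0.005,0.03,-0.007,-0.043,-0.024],
    [0,-0.41,-0.015,0.045,-0.007,-0.043,-0.024],
    [0,-0.41,-0.025,0.065,-0.007,-0.042,-0.024],
    [0,-0.4,-0.035,0.08,-0.007,-0.042,-0.025],
    [0,-0.4,-0.045,0.1,-0.007,-0.042,-0.025],
    [0,-0.39,-0.055,0.115,-0.007,-0.043,-0.025],
    [0,-0.39,-0.065,0.13,-0.007,-0.042,-0.025],
    [0,0,0,0,0,0,0],
    [0,0,0,0,0,0,0]
  ]
}}

```text
time_s: 7.85
ee_pos: [0.5377, -0.0315, 0.195]
eef_rot: [3.141, 0.556, 1.486]
force: [0.0, -0.4, -1.5]
grip_width: 0.014
grip_force: 35.0
```

```bash
python3 - <<'E'
from h import *
C=Cover([.4928,-.0914,.095],np.arctan2(-.0081,.0965))
o=ctrl.get_obs();p=ctrl.camera('wrist');T=campose(p,o)
print(o['time_s'],o['ee_pos'],o['eef_rot'],o['grip_width'],o['force'],C.tip(o),(R.from_euler('xyz',o['eef_rot']).inv()*C.rot).as_rotvec())
d=ctrl.cut_out('cover',p)
print([(e['conf'],e['centre'],e['mask'].sum()) for e in d])
im=p['color'].copy()
q=proj(p,T,[C.pt(c) for c in [[-.0065,-.05,0],[-.0065,.05,0],[.0065,.05,0],[.0065,-.05,0]]]);print(q)
cv2.imwrite('pics/w3.png',cv2.polylines(im,[q.astype(int)],True,(0,255,0),1))
np.save('w3.npy',p['color']);np.save('w3T.npy',T)
E
```

```text
7.85 [ 0.53774953 -0.03153374  0.19497205] [3.14088233 0.55638609 1.48646136] 0.014007946647414973 [ 0.00355789 -0.41354314 -1.51796337] [-0.0009457   0.03981133  0.05098674] [ 0.00039638 -0.00211909 -0.00050435]
[(0.79, [188.1, 272.2], np.int64(24612))]
[[233.93373091 192.67371982]
 [335.57843166 192.69510445]
 [335.46102417 205.46863331]
 [234.8733164  205.44867673]]
```

View pics/w3.png

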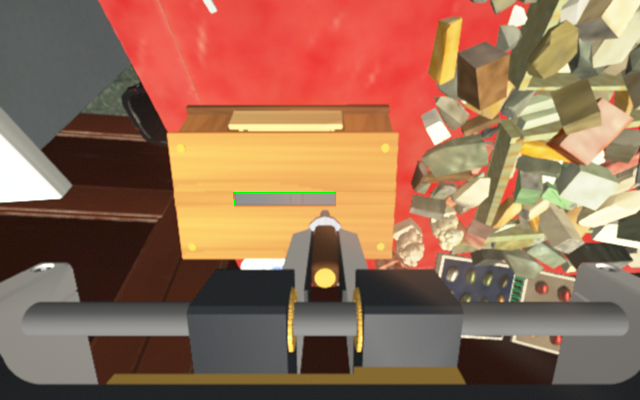

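The predicted outline (233–336, 192–206) lies on the grey groove. The pin is held straight, with its flange at (325,222). I'll refine the fit numerically.

```bash
python3 - <<'E'
from h import *
im=np.load('w3.npy');s=cv2.cvtColor(im,cv2.COLOR_BGR2HSV)[...,1].astype(float)
# saturation profiles (sub-pixel half-level edges)
def edges(v,off):
    h=(v.max()+v.min())/2;i=np.where(v<h)[0];a,b=i[0],i[-1]
    return off+a-1+(v[a-1]-h)/(v[a-1]-v[a]), off+b+(h-v[b])/(v[b+1]-v[b])
for c0,c1 in [(240,255),(255,270),(270,285),(285,300),(300,315)]: print('rows',edges(s[184:214,c0:c1].mean(1),184))
print('cols',edges(s[195:203,222:350].mean(0),222))
print(im[199,228:342].mean(1).astype(int).tolist())
E
```

```text
rows (np.float64(192.5591689250226), np.float64(204.45128205128205))
rows (np.float64(192.58797216699801), np.float64(204.41510172143975))
rows (np.float64(192.42544843049328), np.float64(204.42071611253198))
rows (np.float64(192.35090909090908), np.float64(204.38520871143376))
rows (np.float64(192.2962962962963), np.float64(204.33815028901734))
cols (np.float64(234.79565217391306), np.float64(334.3557692307692))
[178, 178, 178, 178, 179, 173, 148, 134, 141, 144, 144, 143, 143, 145, 144, 145, 144, 146, 145, 146, 144, 145, 144, 146, 145, 146, 146, 147, 146, 146, 146, 146, 146, 146, 147, 147, 148, 147, 149, 148, 149, 148, 149, 148, 150, 149, 149, 149, 150, 151, 151, 152, 152, 151, 152, 151, 154, 153, 152, 153, 155, 152, 144, 151, 155, 156, 156, 155, 155, 156, 157, 156, 154, 151, 146, 151, 154, 154, 154, 154, 153, 153, 154, 153, 154, 154, 154, 154, 153, 154, 154, 153, 154, 153, 154, 154, 153, 152, 155, 154, 153, 154, 152, 153, 153, 153, 152, 155, 172, 177, 176, 177, 177, 176]
```

Call:
{"api": "move_arm", "payload": {
  "increments": [
    [0,-0.01,0,0.3,0,0,0],
    [0,0,0,0.3,0,0,0],
    [0,0,0,0.3,0,0,0],
    [0,0,0,0.06,0,0,0],
    [0,0,0,0.02,0,0,0],
    [0,0,0,0.02,0,0,0],
    [0,0,0,0.02,0,0,0],
    [0,0,0,0,0,0,0]
  ]
}}

```text
time_s: 8.75
ee_pos: [0.5354, -0.0591, 0.1516]
eef_rot: [-3.141, 0.558, 1.489]
force: [-0.0, 0.1, -1.0]
grip_width: 0.0136
grip_force: 35.0
```

```bash
cat >s.py <<'E'
from h import *
C=Cover([.4928,-.0914,.095],np.arctan2(-.0081,.0965))
o=ctrl.get_obs()
print(o['time_s'],'tip mm',(C.tip(o)*1000).round(2),'F cover',(C.M.T@o['force']).round(2),'M',(C.M.T@o['moment']).round(2),o['grip_width'])
E
python3 s.py
```

```text
8.75 tip mm [-0.37 39.74 -0.51] F cover [-0.6  -0.02 -0.76] M [-0.02  0.26  0.03] 0.013569057599344169
```

Call:
{"api": "move_arm", "payload": {
  "increments": [
    [0,0,0,0.02,0,0,0],
    [0,0,0,0.02,0,0,0],
    [0,0,0,0.01,0,0,0],
    [0,0,0,0,0,0,0]
  ]
}}

```text
time_s: 9.15
ee_pos: [0.5352, -0.0606, 0.1493]
eef_rot: [-3.141, 0.558, 1.489]
force: [0.7, 0.0, 0.7]
grip_width: 0.0139
grip_force: 35.0
```

```bash
python3 s.py
```

```text
9.15 tip mm [-0.32 39.66 -3.23] F cover [0.3  0.69 0.62] M [-0.13  0.31  0.07] 0.013873247575800364
```

Call:
{"api": "move_arm", "payload": {
  "increments": [
    [0,0,0,0.01,0,0,0],
    [0,0,0,0.01,0,0,0],
    [0,0,0,0,0,0,0]
  ]
}}

```text
time_s: 9.45
ee_pos: [0.5353, -0.0608, 0.1489]
eef_rot: [3.142, 0.558, 1.488]
force: [-2.5, 5.6, 6.0]
grip_width: 0.0138
grip_force: 35.0
```

```bash
python3 s.py
```

```text
9.45 tip mm [-0.34 39.8  -3.64] F cover [-1.36 -2.95  7.9 ] M [-0.73  0.38  0.02] 0.013788365357071246
```

Call:
{"api": "move_arm", "payload": {
  "increments": [
    [0,0,-0.04,0,0,0,0],
    [0,0,-0.04,0,0,0,0],
    [0,0,-0.04,0,0,0,0],
    [0,0,-0.04,0,0,0,0],
    [0,0,-0.04,0,0,0,0],
    [0,0,-0.04,0,0,0,0],
    [0,0,-0.04,0,0,0,0],
    [0,0,-0.04,0,0,0,0],
    [0,0,-0.04,0,0,0,0],
    [0,0,-0.04,0,0,0,0]
  ]
}}

```text
time_s: 10.45
ee_pos: [0.5162, -0.0593, 0.1491]
eef_rot: [3.139, 0.558, 1.488]
force: [3.6, 3.8, 3.9]
grip_width: 0.0137
grip_force: 35.0
```

```bash
python3 s.py
```

```text
10.45 tip mm [-0.13 20.84 -3.53] F cover [-1.4   3.31  5.45] M [1.03 0.26 0.05] 0.01373714416378029
```

Call:
{"api": "move_arm", "payload": {
  "increments": [
    [0,0,-0.04,0,0,0,0],
    [0,0,-0.04,0,0,0,0],
    [0,0,-0.04,0,0,0,0],
    [0,0,-0.04,0,0,0,0],
    [0,0,-0.04,0,0,0,0],
    [0,0,0,0,0,0,0]
  ]
}}

```text
time_s: 11.05
ee_pos: [0.5048, -0.0587, 0.1482]
eef_rot: [-3.14, 0.558, 1.489]
force: [0.8, 1.2, -1.5]
grip_width: 0.0137
grip_force: 35.0
```

```bash
python3 s.py
```

```text
11.05 tip mm [-0.31  9.18 -4.54] F cover [-1.87  0.68 -0.62] M [0.01 0.3  0.02] 0.013697796377029565
```

The force has dropped to zero and the tip has sunk, so it is on the plunger. The seams put the plunger's middle at y≈+12 mm, so I centre there and push.

Call:
{"api": "move_arm", "payload": {
  "increments": [
    [0,0,0.04,0,0,0,0],
    [0,0,0.01,0.02,0,0,0],
    [0,0,0,0.03,0,0,0],
    [0,0,0,0.03,0,0,0],
    [0,0,0,0.03,0,0,0],
    [0,0,0,0.03,0,0,0],
    [0,0,0,0.03,0,0,0],
    [0,0,0,0,0,0,0]
  ]
}}

```text
time_s: 11.85
ee_pos: [0.5071, -0.0635, 0.1408]
eef_rot: [-3.14, 0.558, 1.489]
force: [-0.2, -0.3, -1.6]
grip_width: 0.014
grip_force: 35.0
```

```bash
python3 s.py
```

```text
11.85 tip mm [ -0.35  11.87 -13.17] F cover [-0.59 -0.13 -1.57] M [-0.08  0.3   0.02] 0.014020640506390554
```

Sinking freely at −13.2 mm. I push to the stop, near −17.5 mm on this reading.

Call:
{"api": "move_arm", "payload": {
  "increments": [
    [0,0,0,0.03,0,0,0],
    [0,0,0,0.03,0,0,0],
    [0,0,0,0.02,0,0,0],
    [0,0,0,0.01,0,0,0],
    [0,0,0,0.01,0,0,0],
    [0,0,0,0,0,0,0]
  ]
}}

```text
time_s: 12.45
ee_pos: [0.5072, -0.066, 0.137]
eef_rot: [-3.141, 0.558, 1.489]
force: [-0.1, 1.0, 0.8]
grip_width: 0.0137
grip_force: 35.0
```

```bash
python3 s.py
```

```text
12.45 tip mm [ -0.27  12.26 -17.69] F cover [-0.42 -0.21  1.26] M [-0.07  0.28 -0.02] 0.01367123402238866
```

Call:
{"api": "move_arm", "payload": {
  "increments": [
    [0,0,0,0.015,0,0,0],
    [0,0,0,0.01,0,0,0],
    [0,0,0,0,0,0,0],
    [0,0,0,0,0,0,0]
  ]
}}

```text
time_s: 12.85
ee_pos: [0.5077, -0.0665, 0.1367]
eef_rot: [3.14, 0.558, 1.488]
force: [0.1, 10.9, 21.2]
grip_width: 0.0136
grip_force: 35.0
```

```bash
python3 s.py; python3 - <<'E'
from h import *
p=ctrl.camera('side');cv2.imwrite('pics/s1.png',cv2.resize(p['color'][150:300,140:340],(800,600),interpolation=cv2.INTER_CUBIC))
E
```

```text
12.85 tip mm [ -0.11  12.9  -18.24] F cover [ 2.01 -0.8  23.74] M [-0.2  -0.18  0.03] 0.013615995218359265
```

View pics/s1.png

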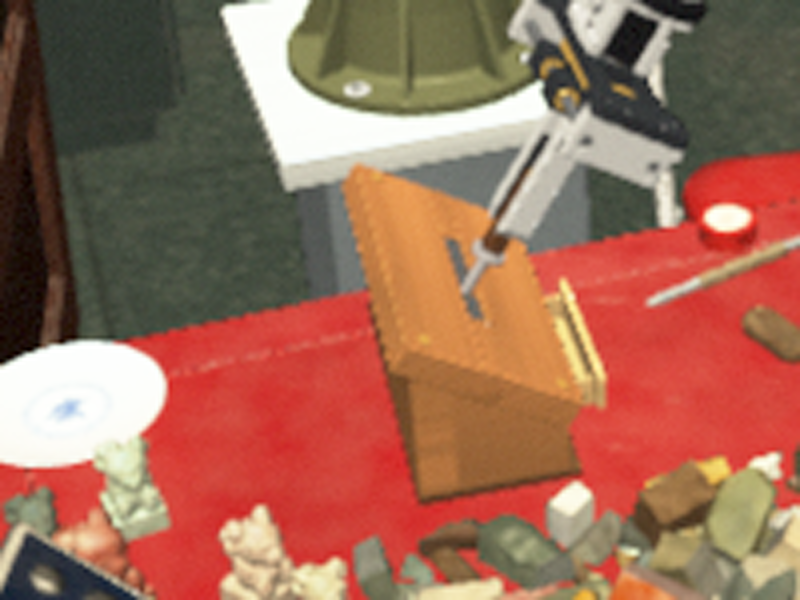

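Hard stop at 24 N. The picture shows the pale drawer front standing out at about (580,345) and the pin square in the groove at (470,290). Now I withdraw and go back to the stand.

Call:
{"api": "move_arm", "payload": {
  "increments": [
    [0,0,0,-0.1,0,0,0],
    [0,0,0,-0.2,0,0,0],
    [0,0,0,-0.3,0,0,0],
    [0,0,0,-0.4,0,0,0],
    [0,0,0,-0.4,0,0,0],
    [0,0,0,0,0,0,0]
  ]
}}

```text
time_s: 13.5
ee_pos: [0.511, -0.0287, 0.1972]
eef_rot: [3.139, 0.557, 1.488]
force: [0.0, 0.5, -0.9]
grip_width: 0.0136
grip_force: 35.0
```

```bash
python3 s.py; python3 -c "
from h import *
rows([.609,.2216,.15],down(1.16),14,0)"
```

```text
13.5 tip mm [-0.21 13.07 53.22] F cover [-0.87 -0.03 -0.51] M [-0.05  0.31  0.04] 0.013604088060307228
[[0,0.348,0.11,-0.137,0.007,0.039,0.023],[0,0.355,0.101,-0.124,0.007,0.039,0.023],[0,0.362,0.092,-0.111,0.007,0.039,0.023],[0,0.368,0.083,-0.097,0.007,0.04,0.023],[0,0.374,0.074,-0.083,0.007,0.039,0.023],[0,0.378,0.065,-0.068,0.007,0.04,0.023],[0,0.382,0.056,-0.054,0.007,0.039,0.023],[0,0.385,0.046,-0.039,0.007,0.04,0.023],[0,0.388,0.037,-0.024,0.006,0.039,0.023],[0,0.389,0.028,-0.009,0.007,0.04,0.023],[0,0.389,0.02,0.006,0.006,0.039,0.022],[0,0.389,0.011,0.022,0.007,0.04,0.022],[0,0.389,0.003,0.037,0.006,0.039,0.023],[0,0.387,-0.006,0.052,0.007,0.04,0.022]] max [0.389 0.11  0.137 0.007 0.04  0.023]
```

Call:
{"api": "move_arm", "payload": {
  "increments": [
    [0,0.35,0.11,-0.135,0.007,0.039,0.023],
    [0,0.355,0.1,-0.125,0.007,0.039,0.023],
    [0,0.36,0.09,-0.11,0.007,0.039,0.023],
    [0,0.37,0.085,-0.095,0.007,0.04,0.023],
    [0,0.375,0.075,-0.085,0.007,0.039,0.023],
    [0,0.38,0.065,-0.07,0.007,0.04,0.023],
    [0,0.38,0.055,-0.055,0.007,0.039,0.023],
    [0,0.385,0.045,-0.04,0.007,0.04,0.023],
    [0,0.39,0.035,-0.025,0.006,0.039,0.023],
    [0,0.39,0.03,-0.01,0.007,0.04,0.023],
    [0,0.39,0.02,0.005,0.006,0.039,0.022],
    [0,0.39,0.01,0.02,0.007,0.04,0.022],
    [0,0.39,0.005,0.035,0.006,0.039,0.023],
    [0,0.385,-0.005,0.05,0.007,0.04,0.022],
    [0,0,0,0,0,0,0],
    [0,0,0,0,0,0,0]
  ]
}}

```text
time_s: 15.1
ee_pos: [0.608, 0.2199, 0.1472]
eef_rot: [-3.138, 0.004, 1.16]
force: [0.6, -0.2, -0.6]
grip_width: 0.0138
grip_force: 35.0
```

```bash
python3 - <<'E'
from h import *
o=ctrl.get_obs();p=ctrl.camera('wrist');T=campose(p,o);im=p['color']
print(o['time_s'],o['ee_pos'],o['eef_rot'],o['grip_width'])
rows([.609,.2216,.0704],down(1.16),6,0)
tip=np.array(o['ee_pos'])+R.from_euler('xyz',o['eef_rot']).as_matrix()[:,2]*D
q=proj(p,T,[tip,[.608,.2222,.046]]);print(tip,q)
u,v=q[1].astype(int);x0,y0=u-50,v-50
c=cv2.resize(im[y0:y0+100,x0:x0+100],(600,600),interpolation=cv2.INTER_CUBIC)
for a in q: cv2.circle(c,tuple(((a-[x0,y0]+.5)*6).astype(int)),4,(0,255,0),-1)
cv2.imwrite('pics/w4.png',c)
E
```

```text
15.1 [0.60799472 0.21994796 0.14715965] [-3.1378193   0.00386059  1.15976865] 0.013805832770708144
[[0,0.007,0.001,0.257,-0.001,0.001,0.0],[0,0.007,0.001,0.257,0.0,0.0,0.0],[0,0.007,0.001,0.257,-0.001,0.001,0.0],[0,0.007,0.001,0.257,0.0,0.0,0.0],[0,0.007,0.001,0.258,-0.001,0.001,0.0],[0,0.006,0.001,0.257,0.0,0.0,0.0]] max [0.007 0.001 0.258 0.001 0.001 0.   ]
[0.60765762 0.21981105 0.07976063] [[325.20311917 211.60134524]
 [324.6112546  199.02496903]]
```

View pics/w4.png

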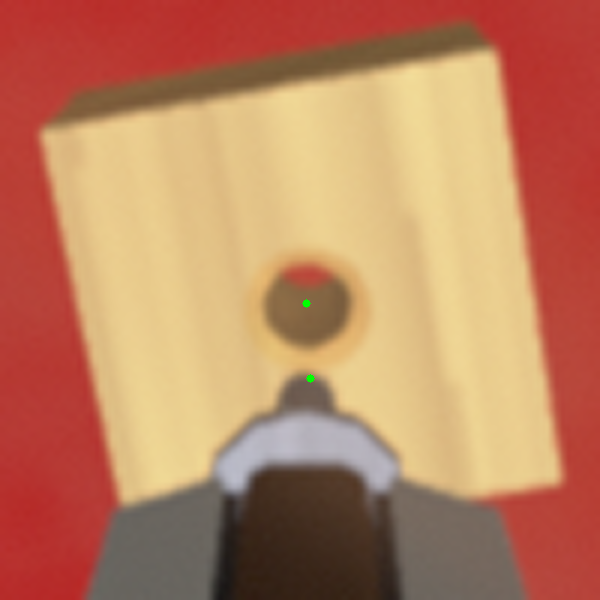

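The hole is at crop (308,308) and the pin tip at (308,375), both as predicted, so I insert.

Call:
{"api": "move_arm", "payload": {
  "increments": [
    [0,0.02,0,0.15,-0.003,0.003,0],
    [0,0.01,0,0.25,0,0,0],
    [0,0,0,0.25,0,0,0],
    [0,0,0,0.25,0,0,0],
    [0,0,0,0.25,0,0,0],
    [0,0,0,0.25,0,0,0],
    [0,0,0,0.05,0,0,0],
    [0,0,0,0,0,0,0]
  ]
}}

```text
time_s: 15.95
ee_pos: [0.6088, 0.2222, 0.0749]
eef_rot: [-3.141, -0.001, 1.159]
force: [0.5, -1.2, -0.3]
grip_width: 0.0136
grip_force: 35.0
```

Call:
{"api": "move_arm", "payload": {
  "increments": [
    [0,0,0,0.04,0,0,0],
    [0,0,0,0.04,0,0,0],
    [0,0,0,0.02,0,0,0],
    [0,0,0,0.01,0,0,0],
    [0,0,0,0,0,0,0]
  ]
}}

```text
time_s: 16.45
ee_pos: [0.609, 0.2222, 0.07]
eef_rot: [-3.141, -0.001, 1.159]
force: [-0.1, 0.7, 0.1]
grip_width: 0.0139
grip_force: 35.0
```

Within 1 mm of seating, so I open the fingers (the pin drops the rest) and lift.

Call:
{"api": "move_arm", "payload": {
  "increments": [
    [0.3,0,0,0.01,0,0,0],
    [0.5,0,0,0,0,0,0],
    [1,0,0,0,0,0,0],
    [1,0,0,0,0,0,0],
    [1,0,0,0,0,0,0],
    [1,0,0,0,0,0,0],
    [1,0,0,0,0,0,0],
    [1,0,0,-0.1,0,0,0],
    [1,0,0,-0.3,0,0,0],
    [1,0,0,-0.4,0,0,0],
    [1,0,0,-0.5,0,0,0],
    [1,0,0,-0.5,0,0,0],
    [1,0,0,-0.5,0,0,0],
    [1,0,0,0,0,0,0],
    [1,0,0,0,0,0,0]
  ]
}}

```text
time_s: 17.95
ee_pos: [0.609, 0.2221, 0.1853]
eef_rot: [3.141, -0.002, 1.159]
force: [0.4, -0.5, -0.5]
grip_width: 0.0941
grip_force: 0.0
```

```bash
python3 - <<'E'
from h import *
p=ctrl.camera('side');w=ctrl.camera('wrist');o=ctrl.get_obs()
T=campose(w,o);u,v=proj(w,T,[.608,.2222,.07])[0].astype(int);a=w['color'][v-50:v+50,u-65:u+65]
b=p['color'][180:300,150:410]
cv2.imwrite('pics/f.png',np.vstack([cv2.resize(b,(620,286),interpolation=2),cv2.resize(a,(390,300),interpolation=2)[:, :].copy() if 0 else cv2.copyMakeBorder(cv2.resize(a,(390,300),interpolation=2),0,0,0,230,0)]))
E
```

```text
(no output)
```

View pics/f.png

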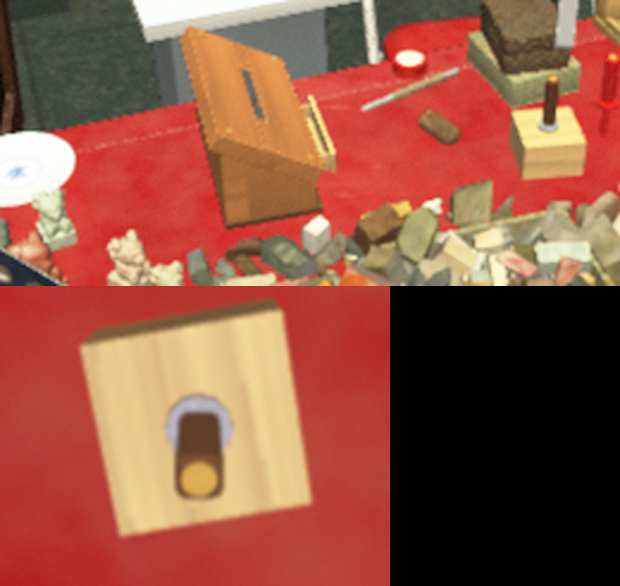

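The pin stands upright with its flange on the stand (side half at (548,125), wrist half at (200,430)). The drawer is out at (320,135) and the gripper is clear.

```bash
python3 -c "
from station import ctrl
print(ctrl.hand_in())"
```

```text
the job is handed in; nothing more can be done
None
```

The job is handed in; no verdict came back. The pin found the socket and went down to its hard stop, the drawer came out, and the pin is back upright in its stand with its flange down. The arm never went near the figure, pot or seal; it took about 18 s of the 56 s allowed.

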